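Refit the bedside radio's volume knob and switch the radio off

ROBOT

A 6-joint arm with a two-finger parallel gripper is mounted at the origin on the work surface. World frame = base frame: x ahead of the robot, y to its left, z up, the work surface at z = 0. Lengths are in m, angles in rad, forces in N, time in s.
With the tool pointing down it reaches from about 0.275 to 0.975 m from the base axis. Payload 8.4 kg.
Tool frame: the origin (TCP) lies on the centre line of the jaws, within the pads' length; the fingertips stand 25 mm ahead of it and the grasp point (between the pads) lies 6 mm ahead of it (manip.tips_ahead is the z of the fingertips in the tool frame, in m); z points along the fingers, y is the direction in which the jaws open and shut (so a half turn about z gives the same grasp; the last joint's range is limited). The gripper opens to 92 mm and grips with 3 to 60 N. Pads are 20 mm wide; open, the fingers measure 128 mm over their backs; the gripper's body (75 mm by 189 mm) begins 69 mm behind the grasp point.
Start: joints at [-1.345, 0.353, 1.633, -0, 1.155, -0.002], TCP at [0.141, -0.609, 0.24] pointing down, gripper open.
Joint ranges: [-2.63, 2.63], [-0.92, 2.1], [0.06, 2.66], [-1.3, 4.44], [0, 2.69], [-3.02, 3.02]. Speed limits (rad/s): [2.22, 2.22, 2.79, 3.14, 3.14, 3.14].

INTERFACE

Orientations are given as a rotation vector (axis times angle).
In Python, from plant import manip gives the robot as it stands.
- The arm moves only by the tool carry_out, never from a script. Its argument "commands" is a list of rows, each an object of numbers: "x", "y", "z": the shift along the world's x, y, z in mm; "turn": the turn about the world's z in degrees. A call has exactly 8 rows; each row shifts and turns the pose as measured when the row begins; what a row does not reach is not made up. A row lasts 1/12 s, in which the tool goes at most 41.7 mm and 7.16 degrees, less where a joint would pass 70% of its speed; a pose out of reach is approached as far as the arm can. A call with a gripper value outside its range is refused whole. "claw" is the gripper's target within -1 to 1 (fully open at 1, half-way at 0, shut at -1), set as the call begins (left out, the last holds). The fingers move at their own pace and stop on an object; "newtons" is the grip in N (left out, the last holds). Time passes only in rows, so rows that do not move let the fingers close, or fill a call up. It gives the time, the measured TCP pose, the force and the opening at its end, in the units of the state.
- manip.read_state(): the state, without advancing time (a new reading comes with each control period).
- manip.grab_frame(name): name is "scene" or "top" or "wrist"; returns a dict with "pixels" (384x512x3 uint8, red, green, blue), "fx", "fy", "cx", "cy" (pixels), "dist_coeffs" ([k1, k2, p1, p2, k3] as OpenCV has them; the pictures are not rectified), "rvec" (rotation vector, rad) and "tvec" (3), from world to camera coordinates, as OpenCV has them; the wrist camera has in their place "hand_eye" (4x4, takes a point from camera to tool coordinates, whose origin is the TCP and whose axes are the flange's). Camera axes: x right, y down, z forward; pixel columns grow to the right and rows downward; lengths in m; the calibration is good to about 2 mm. A picture is of the moment at which its call begins: read the wrist's pose just before it. There is no depth.
- manip.finish_job(): hands the job in, once; it reports no verdict.
The state is a dict: "clock": time; "q": joint angles; "joint_vel": joint speeds; "tau": joint torques, N m; "position": TCP position; "orientation": TCP orientation; "force": force on the tool from outside, world axes, zero at the start; "ft_torque": the same for the moment, N m; "grip_width": finger opening in m.
Only numpy, scipy, OpenCV 4.12 (cv2) and the standard library are available. Lean on these libraries where they do the work, as an engineer would, in place of code of your own. Each camera call takes 0.05 s, during which the arm holds its last target.

TASK

The volume knob has come off the bedside radio. Put it back on its keyed spindle, turning it slowly under light pressure until it drops fully home, then use the knob to turn the radio down, counter-clockwise, to the stop at the red off dot, and let go of it. Do not force it down, and leave everything else on the table where it is.

Things in the scene. Friction and masses are not known exactly. Their poses are not given: they have to be found in the camera images.
- knob: Loose volume knob, 90 g: black disc 64 mm across, 19 mm high, under a grey pinch bar (58 mm long along x, 18 mm thick along y, from 19 to 46 mm up). A white line on the bar's top marks the +x half. It starts upright on the table, left or right of the radio. Origin: centre of the underside, z up. The spindle enters its bore from below (see knob_bore).
- knob_bore (a point): Same point and axes as the knob: mouth of the round bore in its underside, 18 mm across, 17.5 mm deep, with one keyway 8 mm wide that reaches 16.5 mm from the axis on the +x side, under the white line; mouth chamfered. It fits the spindle one way round only, with 1 mm of play all round and 0.1 to 0.2 rad of rotary play. Nothing clips: its weight keeps it home.
- spindle_seat (a point): On the spindle's axis, on its steel collar, 108 mm above the table: the knob's underside centre lies here when home. z up. The white shaft, 16 mm across, stands 16 mm above it with a chamfered end; its key, a rib 6 mm wide and 9 mm high, reaches 15 mm out along this x, which turns with it. Home: knob x (white line) along this x. Else the knob rides 9 mm higher, on the key.
- spindle (a joint): Angle of the volume spindle, rad: 0 is the off stop (counter-clockwise end, key and white line towards the red dot); it grows clockwise seen from above, to 4.7. It starts at 0.8 to 1.45 (on). Stiff, about 0.10 N m of friction: it stays where it is left, and a lightly pressed knob does not drag it round.
- radio: Table radio that does not shift: wooden cabinet 140 mm deep (x), 260 wide (y), flat black deck 105 mm up. Origin: underside centre, front (grille, display) to -x. Spindle at x 0, y -75 mm. Red off dot 150 degrees counter-clockwise from the radio's x about the spindle, white ticks every 30 degrees clockwise from it. Deck buttons 4 mm high, folded aerial 13 mm high along the back edge.
- tin: Closed steel lunch tin with a hinged flap, 180 x 120 x 57 mm, loose bystander. Origin: centre of the underside.
- shaker: Empty glass salt shaker with a steel cap, 46 mm in diameter, 91 mm high, loose bystander, on the other side of the radio from the knob. Origin: centre of the underside.
- bottle: Clear plastic bottle with a blue twist cap, 68 mm in diameter, 205 mm high, loose bystander. Origin: centre of the underside.
- pen_case: Red plastic pen case, 200 (its x) x 66 x 26 mm, loose bystander between robot and radio. Origin: centre of the underside.
- spoon: Chrome spoon, 170 mm long, loose bystander behind the radio. Origin: near the middle of its length, on the table; x along it.
- mug: Blue mug, 82 mm in diameter, 95 mm high, handle on its y side, loose bystander at the left. Origin: centre of the underside.
- book: Green book lying flat, 135 x 196 (its y) x 20 mm, loose bystander at the right. Origin: centre of the underside.
Things that resemble listed ones, but are neither listed nor needed, are in the scene too. Leave any blue or green look-alike of the knob alone.

How it is judged:
On the way:
1. the knob is fully home on the spindle while the radio is still on (spindle more than 0.3 rad from off) (z of knob in the frame of spindle_seat between -0.003 and 0.003 m and horizontal distance between knob and spindle_seat below 0.004 m and angle between knob's own z axis and vertical below 0.08 rad and angle between the x axis of knob and the x axis of spindle_seat, either way round below 0.3 rad and value of joint spindle above 0.3 rad), for 0.2 s.
At the end, for the whole second after the job is handed in: The released knob is at rest fully home on the spindle (3 mm in height, 4 mm off axis, 0.08 rad upright, its line within 0.3 rad of the spindle's key), the spindle is within 0.15 rad of the off stop, and the other things are at rest (z of knob in the frame of spindle_seat between -0.003 and 0.003 m and horizontal distance between knob and spindle_seat below 0.004 m and angle between knob's own z axis and vertical below 0.08 rad and angle between the x axis of knob and the x axis of spindle_seat, either way round below 0.3 rad and value of joint spindle below 0.15 rad and linear speed of each of knob, tin, shaker, bottle, pen_case, spoon, mug, book below 0.02 m/s and angular speed of each of knob, tin, shaker, bottle, pen_case, spoon, mug, book below 0.2 rad/s); the robot touches nothing.
It fails at once if the knob is forced down with more than 40 N on the radio or its spindle before it has dropped home (contact force between knob and radio above 40 N and z of knob in the frame of spindle_seat above 0.004 m).
It fails at once if the salt shaker, bottle or mug is shoved more than 30 mm or knocked over (distance of any of shaker, bottle, mug from where it was at the start of the episode above 0.03 m or angle between any of shaker, bottle, mug's own z axis and vertical above 0.5 rad).
It fails at once if the lunch tin, pen case, spoon or book is shoved more than 30 mm or tipped up (distance of any of tin, pen_case, spoon, book from where it was at the start of the episode above 0.03 m or angle between any of tin, pen_case, spoon, book's own z axis and vertical above 0.5 rad).
It also fails if it takes over 51 s, if anything falls off the work surface, if the arm or the gripper's body presses on something with over 40 N, if the wrist force passes 120 N, or if a joint passes its speed limit or range.

## Working session

There is one attempt and no reset: what is moved stays moved. The work goes in short steps, Python scripts to look and compute and a tool call to move; the robot and the scene stay as the last step left them, time stands still between calls to the robot, and variables do not carry over. Pictures are saved under pics/ and viewed, and the job is handed in when it is done.

Besides the shell and the picture viewer there is one more tool, called after ">>>" by a JSON object that holds its "fn" and its "kwargs". carry_out: Moves the arm, as the interface text tells. Its arguments: {"type":"object","properties":{"commands":{"type":"array","items":{"type":"object","properties":{"x":{"type":"number"},"y":{"type":"number"},"z":{"type":"number"},"turn":{"type":"number"}}}},"claw":{"type":"number"},"newtons":{"type":"number"}},"required":["commands"]}

```bash
ls; mkdir -p pics
python3 - <<'E'
from plant import manip
import cv2
s=manip.read_state();print(s)
print(manip.tips_ahead)
for n in("scene","top","wrist"):
    f=manip.grab_frame(n);cv2.imwrite(f"pics/{n}0.png",f["pixels"][:,:,::-1])
    print({k:v for k,v in f.items() if k!="pixels"})
E
```

```text
pics
{'clock': 0.0, 'q': array([-1.34542062e+00,  3.53604784e-01,  1.63413883e+00, -2.38051798e-05,
        1.15519863e+00, -2.40557394e-03]), 'joint_vel': array([-0.00051487, -0.00059418, -0.00028312,  0.00012287, -0.00122543,
       -0.0001381 ]), 'tau': array([-3.16053585e-03, -5.93850088e+01, -3.34221089e+01,  6.93693152e-02,
        2.33556877e-02, -1.37034335e-04]), 'position': array([ 0.14102111, -0.60840573,  0.23888875]), 'orientation': array([-3.11990790e+00, -3.56887862e-01,  2.69724076e-04]), 'force': array([-0.4515972 , -1.40342526,  0.65736104]), 'ft_torque': array([ 0.00768996, -0.01652239, -0.02875065]), 'grip_width': 0.09198464090847278}
0.025
{'fx': 418.77476135520754, 'fy': 418.77476135520754, 'cx': 253.3724657597045, 'cy': 191.9452291519451, 'dist_coeffs': array([-0.12990763,  0.        ,  0.        ,  0.        ,  0.        ]), 'rvec': array([ 1.60040095,  1.81216859, -0.85831687]), 'tvec': array([ 0.05990408, -0.26881826,  1.96539795])}
{'fx': 356.1120477202129, 'fy': 356.1120477202129, 'cx': 251.67685313743254, 'cy': 192.41505033739222, 'dist_coeffs': array([-0.0252251,  0.       ,  0.       ,  0.       ,  0.       ]), 'rvec': array([ 2.19349824, -2.1596166 ,  0.13212189]), 'tvec': array([-0.0292382 ,  0.57683012,  1.30631039])}
{'fx': 267.591679920485, 'fy': 267.591679920485, 'cx': 260.0441070446369, 'cy': 191.93819036964084, 'dist_coeffs': array([-0.03024617,  0.        ,  0.        ,  0.        ,  0.        ]), 'hand_eye': array([[-3.68641623e-04, -9.69292386e-01, -2.45910825e-01,
         6.74034541e-02],
       [ 9.99999218e-01, -6.51117919e-04,  1.06738818e-03,
        -5.61907577e-04],
       [-1.19472818e-03, -2.45910239e-01,  9.69291869e-01,
        -1.44003375e-01],
       [ 0.00000000e+00,  0.00000000e+00,  0.00000000e+00,
         1.00000000e+00]])}
```

View pics/top0.png

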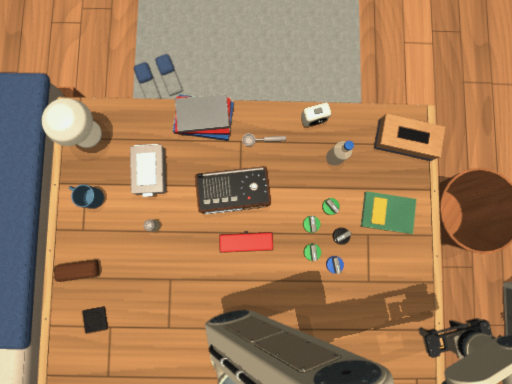

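View pics/scene0.png

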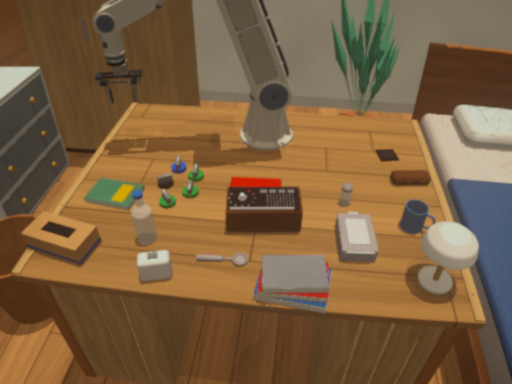

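View pics/wrist0.png

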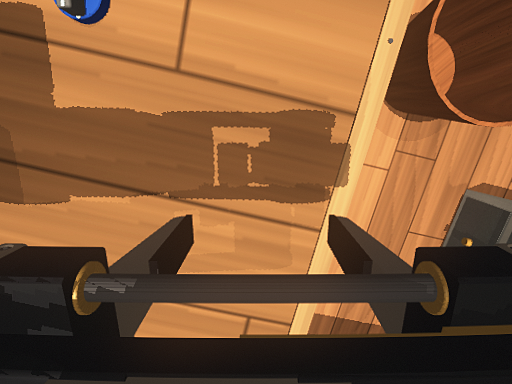

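The top view shows five knob-like discs: green at (331,206), (311,224) and (312,252), blue at (335,265), and black with a grey bar at (342,236). The black one fits the description. I'll confirm it in an enlarged crop and measure it.

```bash
cat > h.py <<'E'
import numpy as np, cv2
from scipy.spatial.transform import Rotation as R
from plant import manip
def grab(n,save=None):
    s=manip.read_state(); f=manip.grab_frame(n)
    f['K']=np.array([[f['fx'],0,f['cx']],[0,f['fy'],f['cy']],[0,0,1]])
    if n=='wrist':
        T=np.eye(4);T[:3,:3]=R.from_rotvec(s['orientation']).as_matrix();T[:3,3]=s['position']
        W=T@f['hand_eye']; f['Rwc']=W[:3,:3];f['c']=W[:3,3]
    else:
        r=R.from_rotvec(f['rvec']).as_matrix();f['Rwc']=r.T;f['c']=-r.T@f['tvec']
    f['bgr']=np.ascontiguousarray(f['pixels'][:,:,::-1])
    if save: cv2.imwrite('pics/'+save,f['bgr'])
    return f
def ray(f,uv):
    uv=np.asarray(uv,float).reshape(-1,1,2)
    p=cv2.undistortPoints(uv,f['K'],f['dist_coeffs']).reshape(-1,2)
    return np.c_[p,np.ones(len(p))]@f['Rwc'].T
def plane(f,uv,z):
    d=ray(f,uv);return f['c']+d*((z-f['c'][2])/d[:,2])[:,None]
def proj(f,P):
    r=f['Rwc'].T
    return cv2.projectPoints(np.asarray(P,float).reshape(-1,1,3),cv2.Rodrigues(r)[0],-r@f['c'],f['K'],f['dist_coeffs'])[0].reshape(-1,2)
def pose():
    s=manip.read_state();M=R.from_rotvec(s['orientation']).as_matrix()
    return s,M
E
python3 - <<'E'
from h import *
f=grab('top');b=f['bgr']
a=cv2.resize(b[190:280,290:370],None,fx=6,fy=6,interpolation=2)
c=cv2.resize(b[160:220,190:280],None,fx=6,fy=6,interpolation=2)
cv2.imwrite('pics/c1.png',a);cv2.imwrite('pics/c2.png',c)
print(plane(f,[(342,236)],0.03),plane(f,[(253,187)],0.12), plane(f,[(335,265),(312,252),(331,206),(311,224)],.03))
print(plane(f,[(343,150)],.2),plane(f,[(151,225)],.09))
s,M=pose();print(M, f['c'])
E
```

```text
[[ 0.41933224 -0.35964438  0.03      ]] [[ 0.58702162 -0.02307977  0.12      ]] [[ 0.31234254 -0.33251417  0.03      ]
 [ 0.35895084 -0.24705459  0.03      ]
 [ 0.5308256  -0.3191711   0.03      ]
 [ 0.46233926 -0.24349328  0.03      ]]
[[ 0.70687072 -0.32003606  0.2       ]] [[0.44916122 0.33541094 0.09      ]]
[[ 9.74175606e-01  2.25791614e-01 -1.86943535e-04]
 [ 2.25791691e-01 -9.74175246e-01  8.37979348e-04]
 [ 7.09294499e-06 -8.58549337e-04 -9.99999631e-01]] [0.43900746 0.00243677 1.35915459]
```

View pics/c1.png

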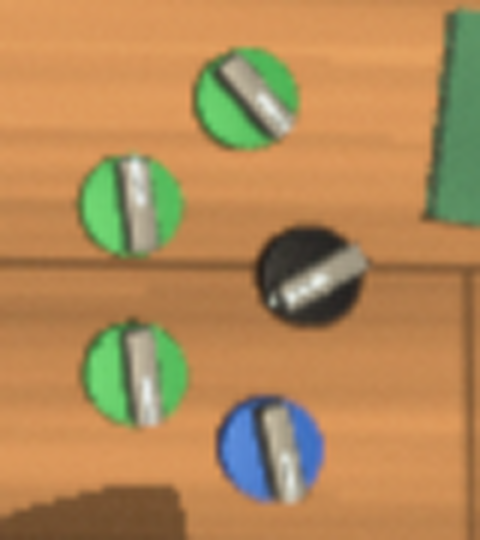

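View pics/c2.png

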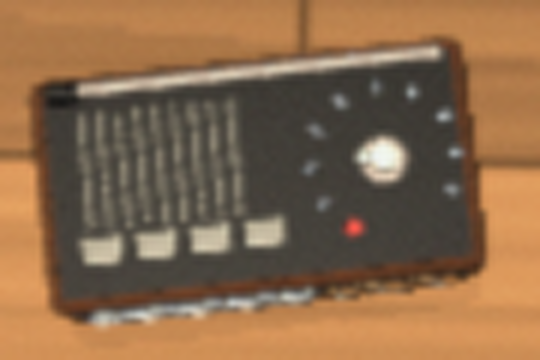

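The black disc with the grey bar is the knob: top pixel (342,236), about (0.42,-0.36), with the bright line end at lower left. The other four are green or blue, so I leave them alone. On the radio the red dot is at about (249,198), the shaft at (254,186), and the key points roughly to image left (+y). I'll move above the knob and turn the jaws across the bar.

>>> {"fn": "carry_out", "kwargs": {"commands": [{"x": 30,"y": 27,"turn": 7},{"x": 30,"y": 27,"turn": 7},{"x": 30,"y": 27,"turn": 7},{"x": 30,"y": 27,"turn": 7},{"x": 30,"y": 27,"turn": 7},{"x": 30,"y": 27,"turn": 7},{"x": 30,"y": 27,"turn": 7},{"x": 30,"y": 27,"turn": 7}], "claw": 0.3, "newtons": 25}}

```text
invalid input
```

Run:
```python
from h import *
s,M=pose();print(s['clock'],s['position'],np.degrees(np.arctan2(M[1,1],M[0,1])),s['grip_width'])
```

```text
0.2 [ 0.1410801  -0.6085871   0.23912659] -76.9505628491827 0.09213141000459628
```

>>> {"fn": "carry_out", "kwargs": {"commands": [{"x": 30,"y": 27,"z": 0,"turn": 7},{"x": 30,"y": 27,"z": 0,"turn": 7},{"x": 30,"y": 27,"z": 0,"turn": 7},{"x": 30,"y": 27,"z": 0,"turn": 7},{"x": 30,"y": 27,"z": 0,"turn": 7},{"x": 30,"y": 27,"z": 0,"turn": 7},{"x": 30,"y": 27,"z": 0,"turn": 7},{"x": 30,"y": 27,"z": 0,"turn": 7}], "claw": 0.3, "newtons": 25}}

```text
clock: 0.87
position: [0.3817, -0.3885, 0.2379]
orientation: [2.571, 1.802, -0.002]
force: [1.0, -1.3, -0.6]
grip_width: 0.0594
```

Run:
```python
from h import *
s,M=pose();print(s['clock'],s['position'],np.degrees(np.arctan2(M[1,1],M[0,1])),s['grip_width'])
```

```text
0.8667 [ 0.38171777 -0.38846279  0.23790524] -19.950694998229864 0.05936692205792076
```

>>> {"fn": "carry_out", "kwargs": {"commands": [{"x": 10,"y": 8,"z": -5,"turn": 7},{"x": 10,"y": 8,"z": -5,"turn": 7},{"x": 10,"y": 8,"z": -5,"turn": 7},{"x": 8,"y": 5,"z": -5,"turn": 7},{"x": 0,"y": 0,"z": -5,"turn": 7},{"x": 0,"y": 0,"z": -5,"turn": 7},{"x": 0,"y": 0,"z": -5,"turn": 4},{"x": 0,"y": 0,"z": 0,"turn": 0}]}}

```text
clock: 1.53
position: [0.4282, -0.3497, 0.2014]
orientation: [1.623, 2.688, 0.004]
force: [0.2, 0.0, -0.8]
grip_width: 0.0595
```

Run:
```python
from h import *
s,M=pose();print(s['clock'],s['position'],np.degrees(np.arctan2(M[1,1],M[0,1])),s['grip_width'])
f=grab('wrist','w1.png')
```

```text
1.5333 [ 0.42823707 -0.34967306  0.20139061] 27.75975055347072 0.05953954294643694
```

View pics/w1.png

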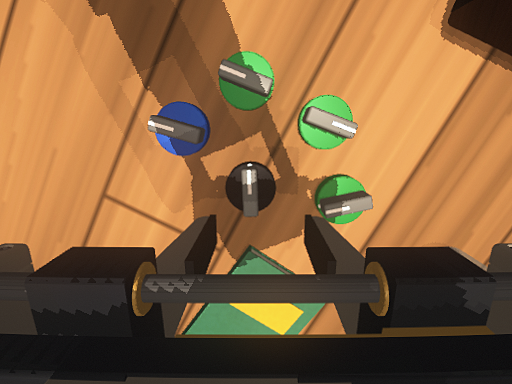

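The wrist view shows the black knob at (250,188), with the white line on the upper half of its bar. The bar lies between the fingers and nearly aligned with them.

Run:
```python
from h import *
f=grab('wrist');b=f['bgr']
x0,y0=215,150
cv2.imwrite('pics/w1c.png',cv2.resize(b[y0:y0+75,x0:x0+75],None,fx=8,fy=8,interpolation=cv2.INTER_NEAREST))
g=b.max(2).astype(int)
for y in range(160,220,3): print(y,g[y,236:266])
m=(b.max(2)<70).astype(np.uint8);
```

```text
160 [188 186 184 182 179 182 186 189 195 197 200 189 174 165 162 175 172 170
 182 200 197 198 196 194 194 193 195 196 194 180]
163 [188 191 173 146 118  57  48  29  35  41  33  77 175 225 174  57  39  47
  46  44  38  32  25  28  68 124 165 186 177 153]
166 [40 31 40 49 67 76 78 74 72 67 63 70 84 64 45 54 62 67 69 69 77 82 79 74
 67 59 49 41 36 49]
169 [ 71  74  76  71  72  76  92 107 112 111 125 147 167 176 128  92 123 127
 122  93  59  65  75  73  75  73  73  75  73  60]
172 [ 68  69  69  68  63 100 150 170 177 173 193 249 255 255 248 179 188 196
 186 145  92  54  72  73  71  71  68  69  70  69]
175 [ 66  65  67  64  58  96 145 165 175 169 182 244 255 255 251 198 184 194
 184 149  97  53  67  67  68  67  67  66  64  64]
178 [ 64  62  63  63  58  90 136 163 174 169 183 246 255 255 249 188 183 189
 180 150 101  50  50  59  68  60  51  58  60  52]
181 [ 48  53  46  48  46  68 121 162 174 171 165 239 255 255 253 205 164 166
 173 117  89  52  39  41  43  43  44  44  44  43]
184 [ 44  43  43  43  40  45  88 129 113  76 102 158 190 198 179 116  80  88
  91  88  74  55  39  41  43  41  42 
[... 649 characters left out ...]
104 103 104 105
 101  98  96  76  46  38  40  42  40  42  42  40]
205 [ 39  41  40  41  38  39  41  70  99 103 102 105 103 103 102 104 102 103
 103 100  95  80  52  37  41  41  39  40  38  36]
208 [124  95  63  35  33  34  39  70  98 100 103 101 102 103 102 102 101 101
 102 101  96  81  54  35  36  30  43  82 111 126]
211 [122 126 120 106  96  82  68  77  92  99 103 101 102 100 101 101 102 101
 100 100  96  77  87 129 143 137 133 131 130 128]
214 [121 110  98  85  75  81  99 100  88  96 104 101 101 100 101 100 100  99
  98  98  91  84 113 137 131 131 129 129 128 128]
217 [102  90  79  76  91 105 121 134 139 135 127 123 119 126 135 133 132 132
 133 134 135 133 132 129 130 128 128 130 130 129]
```

View pics/w1c.png

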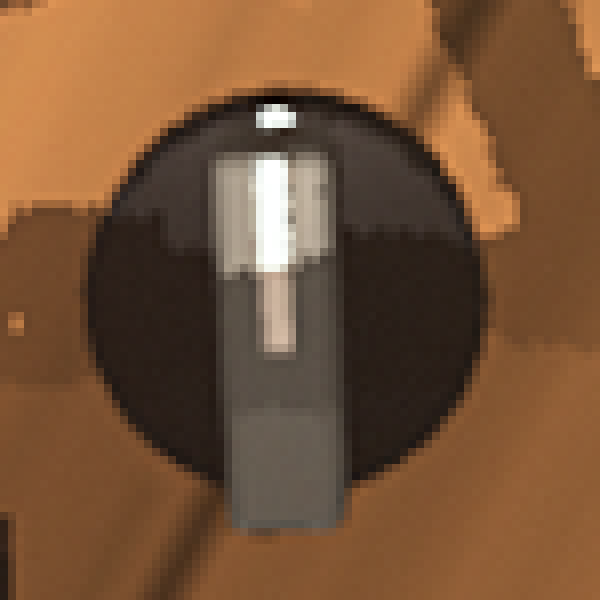

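Run:
```python
from h import *
f=grab('wrist')
c=np.array([(212,153),(333,153),(346,408),(225,408)])/8+[215,150]-.5
P=plane(f,c,.046);print(P.round(4));ctr=P.mean(0);print('ctr',ctr, 'L',np.linalg.norm(P[0]-P[3]),'W',np.linalg.norm(P[0]-P[1]))
d=(P[0]+P[1]-P[2]-P[3]);print('yaw',np.degrees(np.arctan2(d[1],d[0])))
e=np.array([(287,95),(87,290),(487,290)])/8+[215,150]-.5
print(plane(f,e,.019), )
s,M=pose();print(s['position'],M.round(4))
```

```text
[[ 0.3991 -0.3423  0.046 ]
 [ 0.4144 -0.3345  0.046 ]
 [ 0.4332 -0.367   0.046 ]
 [ 0.4175 -0.3751  0.046 ]]
ctr [ 0.41604813 -0.35474625  0.046     ] L 0.03759320482619682 W 0.017135346445686515
yaw 119.66260957856788
[[ 0.40573166 -0.33381166  0.019     ]
 [ 0.39172845 -0.37558528  0.019     ]
 [ 0.44746375 -0.34677128  0.019     ]]
[ 0.42851081 -0.35032352  0.20253289] [[-4.598e-01  8.880e-01  3.700e-03]
 [ 8.880e-01  4.598e-01  5.000e-04]
 [-1.200e-03  3.500e-03 -1.000e+00]]
```

Run:
```python
from h import *
f=grab('wrist')
c=np.array([(212,153),(333,153),(349,528),(233,528)])/8+[215,150]-.5
P=plane(f,c,.046);print(P.round(4));ctr=P.mean(0);print('ctr',ctr, 'L',np.linalg.norm(P[0]-P[3]),'W',np.linalg.norm(P[0]-P[1]),np.linalg.norm(P[2]-P[3]))
d=(P[0]+P[1]-P[2]-P[3]);print('yaw',np.degrees(np.arctan2(d[1],d[0])))
g=P[1]-P[0]+P[2]-P[3];print('jaw',np.degrees(np.arctan2(g[1],g[0])))
s,M=pose();print(s['position'],np.degrees(np.arctan2(M[1,1],M[0,1])),ctr-s['position'])
```

```text
[[ 0.3993 -0.3426  0.046 ]
 [ 0.4145 -0.3348  0.046 ]
 [ 0.4422 -0.3836  0.046 ]
 [ 0.4269 -0.3915  0.046 ]]
ctr [ 0.42073988 -0.36312664  0.046     ] L 0.05616184632919322 W 0.01714949258009168 0.017193765889701732
yaw 119.54045156758252
jaw 27.30945873144644
[ 0.42860524 -0.35042481  0.2026751 ] 27.389104754197568 [-0.00786536 -0.01270183 -0.1566751 ]
```

The measured bar is 56 x 17 mm (given 58 x 18), the line yaw is 119.5°, and the centre is (0.4207,-0.3631). The disc-edge estimate is (0.4196,-0.361), so they agree. Now I descend.

>>> {"fn": "carry_out", "kwargs": {"commands": [{"x": -4,"y": -6,"z": 0,"turn": 2},{"x": -4,"y": -6,"z": 0,"turn": 0},{"x": 0,"y": 0,"z": -22,"turn": 0},{"x": 0,"y": 0,"z": -22,"turn": 0},{"x": 0,"y": 0,"z": -22,"turn": 0},{"x": 0,"y": 0,"z": -22,"turn": 0},{"x": 0,"y": 0,"z": -15,"turn": 0},{"x": 0,"y": 0,"z": 0,"turn": 0}]}}

```text
clock: 2.4
position: [0.4212, -0.3675, 0.1011]
orientation: [1.605, 2.685, 0.0]
force: [-1.5, 0.1, 0.2]
grip_width: 0.0598
```

Run:
```python
from h import *
s,M=pose();print(s['clock'],s['position'],np.degrees(np.arctan2(M[1,1],M[0,1])),s['grip_width'])
f=grab('wrist','w2.png')
```

```text
2.4 [ 0.42121093 -0.36754257  0.10106846] 28.27170370898048 0.05975103096812424
```

View pics/w2.png

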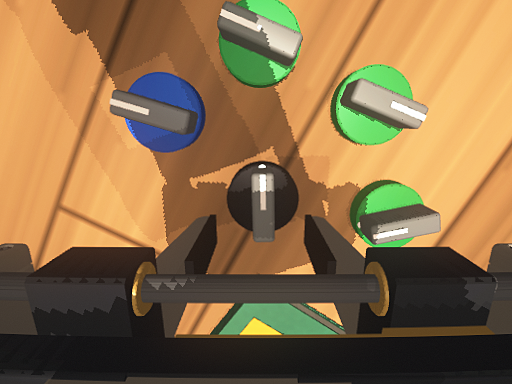

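The knob is at (262,198), with its bar midway between the fingers, whose inner edges are at about columns 215 and 305. I'll measure once more.

Run:
```python
from h import *
f=grab('wrist');b=f['bgr']
cv2.imwrite('pics/w2c.png',cv2.resize(b[155:250,215:310],None,fx=8,fy=8,interpolation=cv2.INTER_NEAREST)[:600])
cv2.imwrite('pics/w2c.png',cv2.resize(b[155:250,215:310],None,fx=6,fy=6,interpolation=cv2.INTER_NEAREST))
```

```text
(no output)
```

View pics/w2c.png

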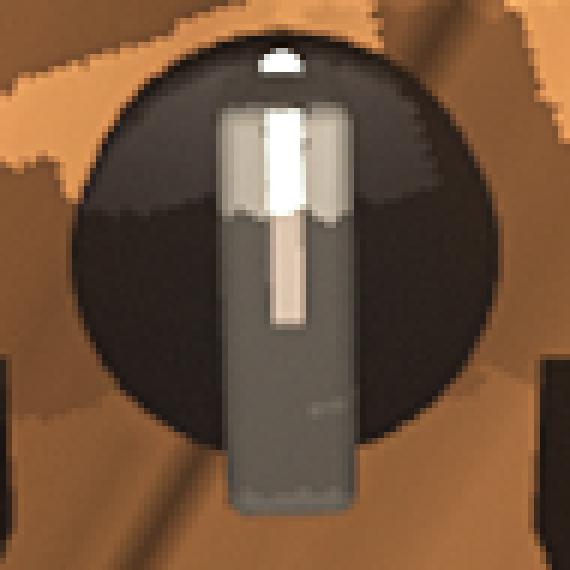

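Run:
```python
from h import *
f=grab('wrist')
c=np.array([(217,105),(353,105),(354,512),(229,512)])/6+[215,155]-.5
P=plane(f,c,.046);ctr=P.mean(0);print('ctr',ctr, 'L',np.linalg.norm(P[0]-P[3]),'W',np.linalg.norm(P[0]-P[1]),np.linalg.norm(P[2]-P[3]))
d=(P[0]+P[1]-P[2]-P[3]);print('yaw',np.degrees(np.arctan2(d[1],d[0])))
s,M=pose();print(s['position'],np.degrees(np.arctan2(M[1,1],M[0,1])),M.T@(ctr-s['position']))
```

```text
ctr [ 0.42085927 -0.36321849  0.046     ] L 0.05618676186663625 W 0.017244114237462242 0.017004130888875268
yaw 119.31491999680225
[ 0.42285724 -0.36874239  0.10420658] 28.353862248563306 [0.00674211 0.00034697 0.0581114 ]
```

>>> {"fn": "carry_out", "kwargs": {"commands": [{"x": -1,"y": 3,"z": -10,"turn": 1},{"x": -1,"y": 3,"z": -15,"turn": 0},{"x": 0,"y": 0,"z": -15,"turn": 0},{"x": 0,"y": 0,"z": -10,"turn": 0},{"x": 0,"y": 0,"z": -5,"turn": 0},{"x": 0,"y": 0,"z": 0,"turn": 0},{"x": 0,"y": 0,"z": 0,"turn": 0},{"x": 0,"y": 0,"z": 0,"turn": 0}]}}

```text
clock: 3.22
position: [0.4245, -0.3656, 0.0529]
orientation: [1.567, 2.687, -0.004]
force: [-0.2, 0.2, 0.1]
grip_width: 0.0594
```

Run:
```python
from h import *
s,M=pose();print(s['clock'],s['position'],np.degrees(np.arctan2(M[1,1],M[0,1])),s['grip_width'],s['force'])
```

```text
3.2167 [ 0.4245077  -0.36556498  0.05293527] 29.50498291534432 0.059426005291949184 [-0.16186597  0.16697608  0.10544598]
```

>>> {"fn": "carry_out", "kwargs": {"commands": [{"x": -2,"y": 1,"z": -2,"turn": 0},{"x": -2,"y": 1,"z": -2,"turn": 0},{"x": 0,"y": 0,"z": -2,"turn": 0},{"x": 0,"y": 0,"z": 0,"turn": 0},{"x": 0,"y": 0,"z": 0,"turn": 0},{"x": 0,"y": 0,"z": 0,"turn": 0},{"x": 0,"y": 0,"z": 0,"turn": 0},{"x": 0,"y": 0,"z": 0,"turn": 0}]}}

```text
clock: 3.88
position: [0.4211, -0.3643, 0.0485]
orientation: [1.566, 2.684, -0.005]
force: [-0.4, 0.4, -0.3]
grip_width: 0.0596
```

Run:
```python
from h import *
s,M=pose();print(s['clock'],s['position'],np.degrees(np.arctan2(M[1,1],M[0,1])),s['grip_width'],s['force'])
```

```text
3.8833 [ 0.42107812 -0.36433021  0.04848237] 29.502188549514106 0.05956269554861848 [-0.42528046  0.4076924  -0.2936516 ]
```

>>> {"fn": "carry_out", "kwargs": {"commands": [{"x": 0,"y": 0,"z": 0,"turn": 0},{"x": 0,"y": 0,"z": 0,"turn": 0},{"x": 0,"y": 0,"z": 0,"turn": 0},{"x": 0,"y": 0,"z": 0,"turn": 0},{"x": 0,"y": 0,"z": 0,"turn": 0},{"x": 0,"y": 0,"z": 0,"turn": 0},{"x": 0,"y": 0,"z": 0,"turn": 0},{"x": 0,"y": 0,"z": 0,"turn": 0}], "claw": -1, "newtons": 30}}

```text
clock: 4.55
position: [0.4212, -0.3646, 0.0488]
orientation: [1.565, 2.684, -0.006]
force: [0.6, -0.0, 0.3]
grip_width: 0.0176
```

Run:
```python
from h import *
s,M=pose();print(s['clock'],s['position'],np.degrees(np.arctan2(M[1,1],M[0,1])),s['grip_width'],s['force'],s['q'])
```

```text
4.55 [ 0.42115533 -0.3645683   0.04875463] 29.521221961259776 0.01759915683997448 [ 0.6399103  -0.04681948  0.28315854] [-0.71795117  0.48918824  1.94070497  0.00466537  0.67721886 -1.23655515]
```

Gripped at 17.6 mm. I'll lift and carry it towards the radio, stopping short so the wrist camera can see the spindle.

>>> {"fn": "carry_out", "kwargs": {"commands": [{"x": 0,"y": 0,"z": 15,"turn": 0},{"x": 0,"y": 0,"z": 30,"turn": 0},{"x": 0,"y": 0,"z": 36,"turn": 0},{"x": 0,"y": 0,"z": 36,"turn": 0},{"x": 0,"y": 0,"z": 36,"turn": 0},{"x": 10,"y": 18,"z": 20,"turn": -3},{"x": 18,"y": 30,"z": 5,"turn": -4},{"x": 18,"y": 30,"z": 0,"turn": -4}]}}

```text
clock: 5.22
position: [0.463, -0.2861, 0.2331]
orientation: [1.833, 2.515, -0.006]
force: [0.6, 0.1, -1.6]
grip_width: 0.0179
```

>>> {"fn": "carry_out", "kwargs": {"commands": [{"x": 18,"y": 30,"z": 0,"turn": -4},{"x": 18,"y": 30,"z": 0,"turn": -4},{"x": 18,"y": 30,"z": 0,"turn": -4},{"x": 18,"y": 30,"z": 0,"turn": -4},{"x": 18,"y": 30,"z": 0,"turn": -3},{"x": 15,"y": 25,"z": 0,"turn": 0},{"x": 8,"y": 10,"z": 0,"turn": 0},{"x": 0,"y": 0,"z": 0,"turn": 0}]}}

```text
clock: 5.88
position: [0.5823, -0.0863, 0.235]
orientation: [2.243, 2.153, -0.01]
force: [-0.4, -0.3, -1.5]
grip_width: 0.0181
```

Run:
```python
from h import *
s,M=pose();print(s['clock'],s['position'],np.degrees(np.arctan2(M[1,1],M[0,1])),s['grip_width'],s['force'],s['q'])
f=grab('wrist','w3.png')
f=grab('top','t3.png')
```

```text
5.8833 [ 0.58234123 -0.08627551  0.23499781] -2.3490477724548615 0.018141410797767894 [-0.36787923 -0.28629856 -1.54059713] [-0.13538585  0.29036804  1.73383354 -0.02820338  1.09578616 -0.08149791]
```

View pics/w3.png

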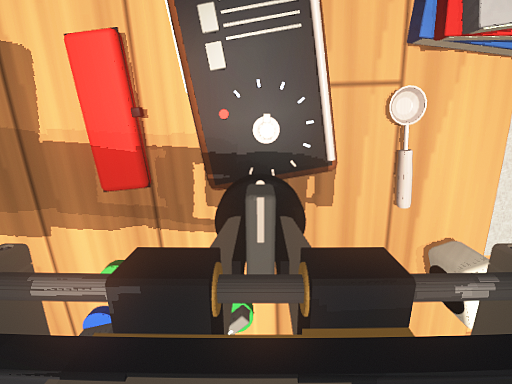

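The spindle is at (266,129), its key points up in the image (about (266,115)), the red dot is at (223,114), and the knob is held at (260,205). Enlarging it.

Run:
```python
from h import *
b=cv2.imread('pics/w3.png')
cv2.imwrite('pics/w3c.png',cv2.resize(b[70:180,205:325],None,fx=5,fy=5,interpolation=cv2.INTER_NEAREST))
cv2.imwrite('pics/w3d.png',cv2.resize(b[105:155,240:290],None,fx=12,fy=12,interpolation=cv2.INTER_NEAREST))
```

```text
(no output)
```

View pics/w3d.png

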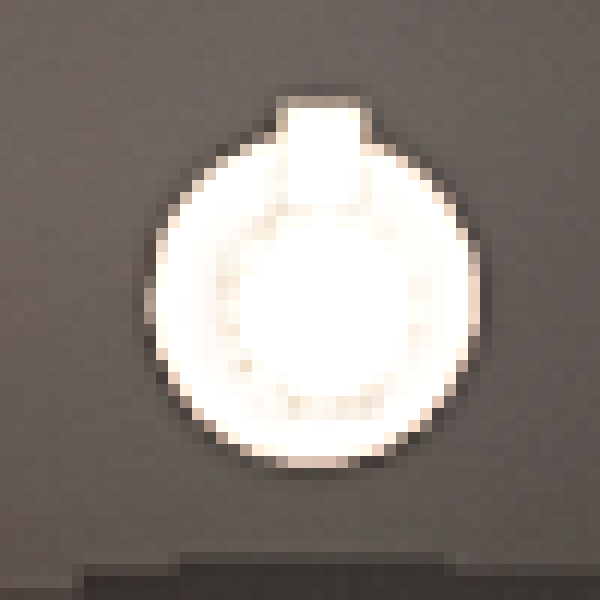

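View pics/w3c.png

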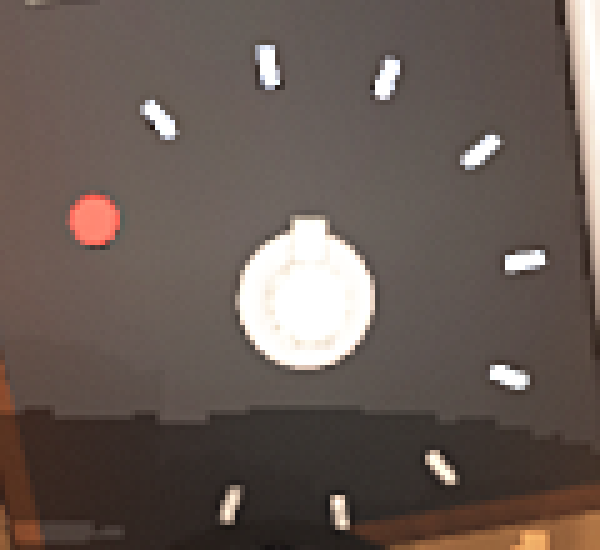

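```bash
cat > spin.py <<'E'
from h import *
def fit(P):
    A=np.c_[2*P[:,:2],np.ones(len(P))];s=np.linalg.lstsq(A,(P[:,:2]**2).sum(1),rcond=None)[0]
    return s[:2],np.sqrt(s[2]+s[:2]@s[:2])
E
python3 - <<'E'
from spin import *
s,M=pose();f=grab('wrist')
T=np.array([(94,220),(160,120),(268,67),(387,78),(481,151),(525,260),(510,377),(441,467),(339,511),(231,505)])/5+[205,70]-.5
P=plane(f,T,.105);c,r=fit(P);print('ticks',c,r)
print(np.degrees(np.arctan2(P[:,1]-c[1],P[:,0]-c[0])).round(1), np.linalg.norm(P[:,:2]-c,axis=1).round(4))
o=np.array([240,105])
col=plane(f,np.array([(315,301)])/12+o-.5,.108);print('collar',col)
e=plane(f,np.array([(150,301),(480,301)])/12+o-.5,.108);print('r',np.linalg.norm(e[0]-e[1])/2)
sh=plane(f,np.array([(325,302)])/12+o-.5,.124);print('shaft',sh)
k=plane(f,np.array([(323,102)])/12+o-.5,.117);print('key',k)
for c0 in(c,col[0,:2],sh[0,:2]):
    d=k[0,:2]-c0;print(np.linalg.norm(d),np.degrees(np.arctan2(d[1],d[0])))
print(s['position'],np.degrees(np.arctan2(M[1,1],M[0,1])))
E
```

```text
ticks [ 0.58977896 -0.02834087] 0.0439498422519388
[ 157.5  127.5   97.3   67.3   37.3    7.5  -22.8  -52.7  -83.  -112.5] [0.0441 0.0438 0.0438 0.044  0.0439 0.044  0.0442 0.0439 0.0435 0.0443]
collar [[ 0.58975443 -0.02850172  0.108     ]]
r 0.01350720182237014
shaft [[ 0.58993443 -0.02782173  0.124     ]]
key [[ 0.59060145 -0.01293246  0.117     ]]
0.015430344760160343 86.94449031823967
0.01559227809767592 86.88600436873828
0.014904199206103058 87.4349605233005
[ 0.58084175 -0.08825311  0.2348409 ] -2.3896819309048256
```

Run:
```python
from h import *
b=cv2.imread('pics/w3.png')
cv2.imwrite('pics/w3e.png',cv2.resize(np.clip(b[165:255,210:310].astype(float)*1.8,0,255).astype(np.uint8),None,fx=6,fy=6,interpolation=cv2.INTER_NEAREST))
```

```text
(no output)
```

View pics/w3e.png

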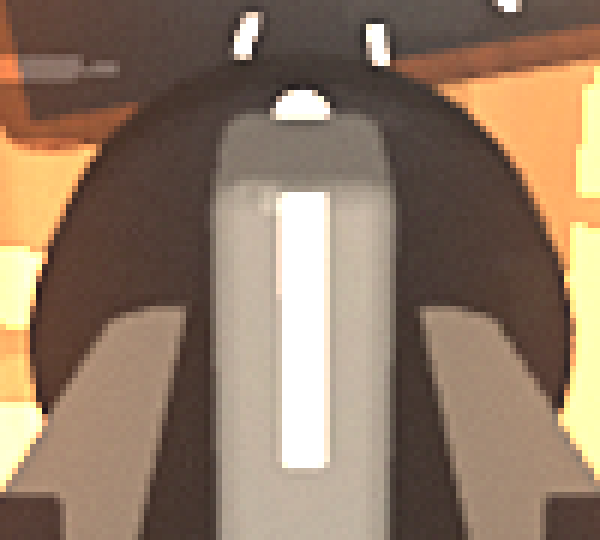

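Run:
```python
from h import *
s,M=pose();f=grab('wrist');z=s['position'][2]
o=np.array([210,165])
q=np.array([(303,186),(212,188),(393,188),(303,467),(217,460),(389,460)])/6+o-.5
L=(plane(f,q,z-.0027)-s['position'])@M;print((L*1e3).round(2))
q=np.array([(303,55),(30,330),(572,330)])/6+o-.5
L=(plane(f,q,z-.0297)-s['position'])@M;print((L*1e3).round(2))
print(s['position'],s['force'],np.degrees(np.arctan2(M[1,1],M[0,1])))
```

```text
[[ 29.72  -1.49   1.85]
 [ 29.57 -10.05   1.7 ]
 [ 29.48   6.99   2.  ]
 [  0.66  -1.5    2.66]
 [  1.49 -10.01   2.48]
 [  1.35   7.02   2.79]]
[[ 37.32  -1.5   28.65]
 [  5.39 -32.72  28.98]
 [  4.96  29.44  30.1 ]]
[ 0.58043965 -0.08908811  0.23488802] [-0.41133381 -0.16274053 -0.99816844] -2.453126656112326
```

Camera measurements: spindle centre (0.5898,-0.0283) with the circle fit agreeing, key yaw 87°, dot yaw 157.5°, so the spindle is at about 1.23 rad, within the stated range. The tool already has the right yaw. I'll lower the knob beside the shaft and look again with both at similar depth.

>>> {"fn": "carry_out", "kwargs": {"commands": [{"x": 5,"y": 0,"z": -15,"turn": 0},{"x": 5,"y": 0,"z": -15,"turn": 0},{"x": 0,"y": 0,"z": -15,"turn": 0},{"x": 0,"y": 0,"z": -8,"turn": 0},{"x": 0,"y": 0,"z": 0,"turn": 0},{"x": 0,"y": 0,"z": 0,"turn": 0},{"x": 0,"y": 0,"z": 0,"turn": 0},{"x": 0,"y": 0,"z": 0,"turn": 0}]}}

```text
clock: 6.75
position: [0.5872, -0.0982, 0.1827]
orientation: [2.255, 2.137, -0.012]
force: [0.7, 0.1, -0.4]
grip_width: 0.0177
```

Run:
```python
from h import *
s,M=pose();print(s['clock'],s['position'],np.degrees(np.arctan2(M[1,1],M[0,1])),s['grip_width'],s['force'],M)
f=grab('wrist','w4.png')
b=f['bgr']
cv2.imwrite('pics/w4c.png',cv2.resize(np.clip(b[40:240,200:320]*1.0,0,255).astype(np.uint8),None,fx=4,fy=4,interpolation=cv2.INTER_NEAREST)[:600])
cv2.imwrite('pics/w4d.png',cv2.resize(b[70:140,220:310],None,fx=8,fy=8,interpolation=cv2.INTER_NEAREST))
cv2.imwrite('pics/w4e.png',cv2.resize(np.clip(b[140:230,210:310]*1.8,0,255).astype(np.uint8),None,fx=6,fy=6,interpolation=cv2.INTER_NEAREST))
```

```text
6.75 [ 0.58715204 -0.09817566  0.18266969] -3.0621445908346456 0.017692242414019458 [ 0.74967399  0.12304626 -0.41256208] [[ 0.05397555  0.99837904  0.01805353]
 [ 0.99810595 -0.05340873 -0.030529  ]
 [-0.02951529  0.01966715 -0.99937083]]
```

View pics/w4.png

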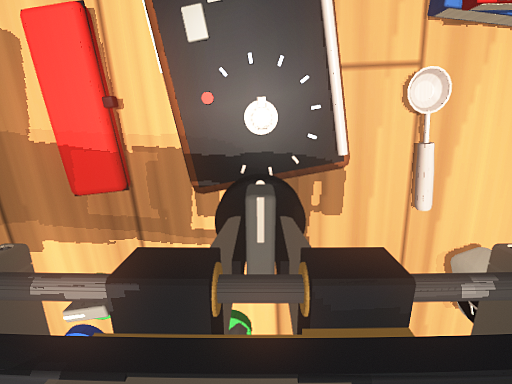

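View pics/w4d.png

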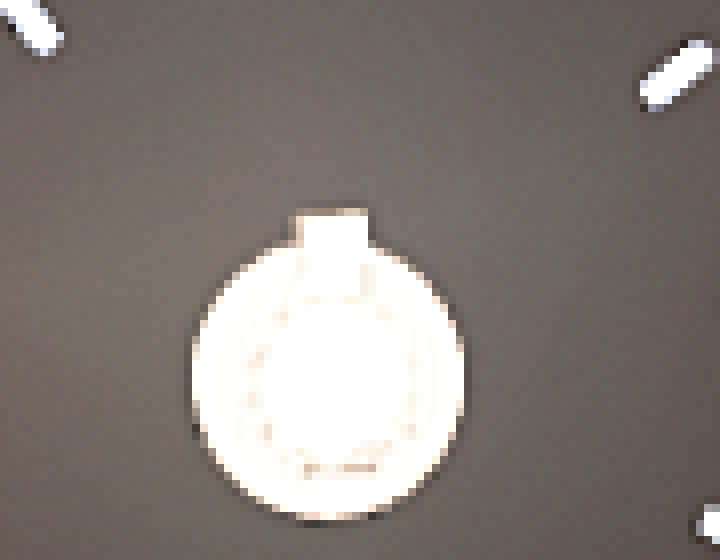

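View pics/w4e.png

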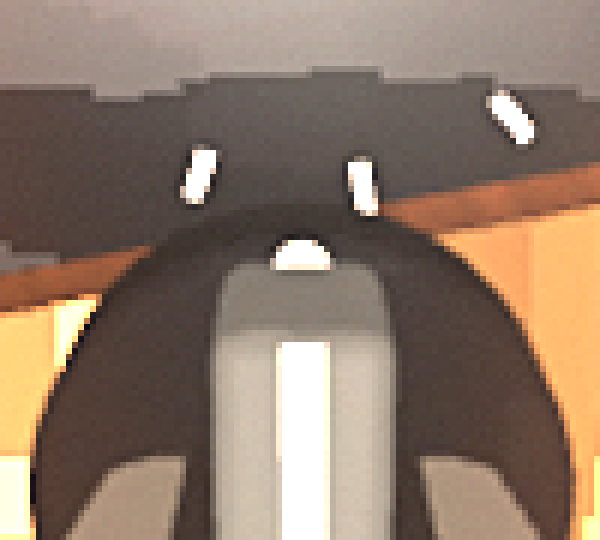

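The spindle is at (261,117), its key points up, and the bar end is at (260,195). The tool shows about 2° of tilt, so I'll check whether that settles.

Run:
```python
from spin import *
from h import *
for i in range(3):
    s,M=pose();f=grab('wrist');print(s['clock'],s['position'],M[:,2],s['q'],s['joint_vel'].round(3))
z=s['position'][2]
o=np.array([220,70])
c=np.array([(328,380),(192,380),(464,380)])/8+o-.5
col=plane(f,c,.108);print('collar',col[0],np.linalg.norm(col[1]-col[2])/2)
print('shaft',plane(f,np.array([(333,384)])/8+o-.5,.124))
k=plane(f,np.array([(332,212)])/8+o-.5,.117);d=(k-col)[0];print('key',k,np.degrees(np.arctan2(d[1],d[0])),np.linalg.norm(d[:2]))
o=np.array([210,140])
q=np.array([(303,338),(212,340),(394,340)])/6+o-.5
P=plane(f,q,z-.0027);L=(P-s['position'])@M;print((L*1e3).round(2))
cv2.imwrite('pics/w5.png',f['bgr'])
```

```text
6.8 [ 0.58729749 -0.0981467   0.18284415] [ 0.01842001 -0.03061268 -0.99936158] [-0.15268583  0.35583088  1.76816034 -0.03273925  0.99497396 -0.08155407] [ 0.005  0.001 -0.003  0.    -0.004  0.001]
6.85 [ 0.58739001 -0.09799819  0.18278108] [ 0.01853625 -0.03055697 -0.99936114] [-0.15245354  0.35595243  1.76813924 -0.03266313  0.99477234 -0.08149251] [ 0.006  0.004 -0.002  0.001 -0.001  0.001]
6.9 [ 0.58741269 -0.09784273  0.18272007] [ 0.01852957 -0.03051023 -0.99936269] [-0.15221198  0.35602755  1.76818115 -0.03261789  0.99467499 -0.08145216] [ 0.002  0.003  0.002 -0.003 -0.002  0.001]
collar [ 0.59162456 -0.02592716  0.108     ] 0.013288332992588693
shaft [[ 0.59171705 -0.0262019   0.124     ]]
key [[ 0.59258957 -0.01097581  0.117     ]] 86.30707043959771 0.014982457537757754
[[ 29.53  -1.49   1.8 ]
 [ 29.38 -10.05   1.63]
 [ 29.28   7.08   1.98]]
```

The tilt of about 2° persists, which is within the bore's play. After allowing for pose drift between reads, both spindle fixes agree at (0.5914,-0.0263). Knob line yaw and key yaw are both about 86.5–87°. Sliding slowly over the spindle.

>>> {"fn": "carry_out", "kwargs": {"commands": [{"x": 1,"y": 10,"z": 0,"turn": 0},{"x": 1,"y": 10,"z": 0,"turn": 0},{"x": 1,"y": 10,"z": 0,"turn": 0},{"x": 1,"y": 10,"z": 0,"turn": 0},{"x": 0,"y": 10,"z": 0,"turn": 0},{"x": 0,"y": 10,"z": 0,"turn": 0},{"x": 0,"y": 8,"z": 0,"turn": 0},{"x": 0,"y": 0,"z": 0,"turn": 0}]}}

```text
clock: 7.62
position: [0.592, -0.0205, 0.1834]
orientation: [2.253, 2.139, -0.01]
force: [0.5, -0.6, -0.9]
grip_width: 0.0177
```

```bash
cat > st.py <<'E'
from h import *
s,M=pose();xk,yk=1.3,-1.5
kb=s['position']+M@np.array([xk,yk,48.7])/1e3
print('t',s['clock'],'pos',(s['position']*1e3).round(1),'yaw',np.degrees(np.arctan2(M[1,0],M[0,0])).round(2),'tilt',M[:2,2].round(4),'w',s['grip_width'].__round__(4),'F',s['force'].round(1),'T',s['ft_torque'].round(2))
print('knob bottom mm',(kb*1e3).round(1),'err to spindle',((np.array([.5914,-.0263])-kb[:2])*1e3).round(1),'vel',np.abs(s['joint_vel']).max().round(3))
E
python3 st.py
```

```text
t 7.6167 pos [592.  -20.5 183.4] yaw 87.02 tilt [ 0.0197 -0.0298] w 0.0177 F [ 0.5 -0.6 -0.9] T [-0.02 -0.09 -0.06]
knob bottom mm [591.6 -20.6 134.6] err to spindle [-0.2 -5.7] vel 0.009
```

>>> {"fn": "carry_out", "kwargs": {"commands": [{"x": 0,"y": -3,"z": -2,"turn": 0},{"x": 0,"y": -2,"z": -2,"turn": 0},{"x": 0,"y": 0,"z": -2,"turn": 0},{"x": 0,"y": 0,"z": 0,"turn": 0},{"x": 0,"y": 0,"z": 0,"turn": 0},{"x": 0,"y": 0,"z": 0,"turn": 0},{"x": 0,"y": 0,"z": 0,"turn": 0},{"x": 0,"y": 0,"z": 0,"turn": 0}]}}

```text
clock: 8.28
position: [0.5917, -0.0272, 0.1763]
orientation: [2.253, 2.139, -0.011]
force: [-0.1, 0.3, -0.6]
grip_width: 0.0176
```

```bash
python3 st.py
python3 - <<'E'
from h import *
f=grab('wrist','w6.png');f=grab('scene','s6.png')
b=f['bgr'][150:250,200:330];cv2.imwrite('pics/s6c.png',cv2.resize(b,None,fx=5,fy=5,interpolation=cv2.INTER_CUBIC))
E
```

```text
t 8.2833 pos [591.7 -27.2 176.3] yaw 86.99 tilt [ 0.0188 -0.0306] w 0.0176 F [-0.1  0.3 -0.6] T [-0.02 -0.04 -0.01]
knob bottom mm [591.2 -27.3 127.6] err to spindle [0.2 1. ] vel 0.003
```

View pics/s6c.png

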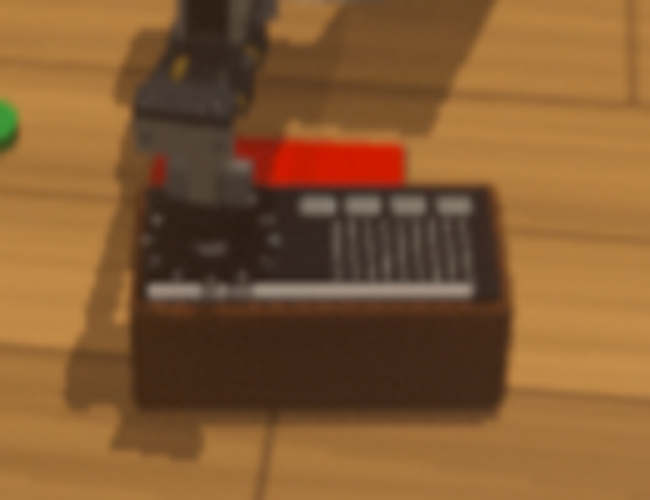

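View pics/w6.png

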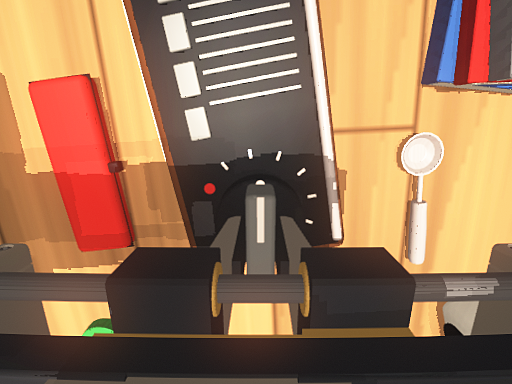

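The knob hangs over the dial with the dot at (209,188) and six ticks visible. A circle fit through them re-checks the centring.

```bash
python3 - <<'E'
from spin import *
s,M=pose();f=grab('wrist');b=f['bgr']
P0=[(225,166),(250,154),(278,156),(302,170),(312,196),(309,222)]
g=b.min(2);pts=[]
for u,v in P0:
    w=g[v-8:v+9,u-8:u+9].astype(float);w=np.clip(w-130,0,None);yy,xx=np.mgrid[v-8:v+9,u-8:u+9]
    pts.append(((w*xx).sum()/w.sum(),(w*yy).sum()/w.sum()))
hsv=(b[:,:,2].astype(int)-b[:,:,1]>90);yy,xx=np.nonzero(hsv[178:200,198:220]);pts.append((xx.mean()+198,yy.mean()+178))
P=plane(f,pts,.105);c,r=fit(P);print(np.round(pts,1).tolist(),c,r,np.linalg.norm(P[:,:2]-c,axis=1).round(4))
# fixed radius 0.044
from scipy.optimize import least_squares
q=least_squares(lambda p:np.linalg.norm(P[:,:2]-p,axis=1)-.044,c).x;print(q)
E
python3 st.py
```

```text
[[223.9, 165.2], [249.6, 153.1], [278.2, 155.6], [300.7, 171.7], [311.3, 195.7], [308.6, 221.2], [209.1, 188.2]] [ 0.59122588 -0.02671567] 0.044438553105164626 [0.0447 0.0446 0.0445 0.0442 0.0441 0.0448 0.0441]
[ 0.59143299 -0.02621488]
t 8.4333 pos [591.7 -27.  176.3] yaw 87.01 tilt [ 0.0189 -0.0306] w 0.0179 F [ 0.3 -0.1 -1. ] T [-0.05 -0.07 -0.01]
knob bottom mm [591.2 -27.1 127.6] err to spindle [0.2 0.8] vel 0.001
```

>>> {"fn": "carry_out", "kwargs": {"commands": [{"x": 0,"y": 1,"z": -1,"turn": 0},{"x": 0,"y": 0,"z": -1,"turn": 0},{"x": 0,"y": 0,"z": -1,"turn": 0},{"x": 0,"y": 0,"z": -1,"turn": 0},{"x": 0,"y": 0,"z": -1,"turn": 0},{"x": 0,"y": 0,"z": 0,"turn": 0},{"x": 0,"y": 0,"z": 0,"turn": 0},{"x": 0,"y": 0,"z": 0,"turn": 0}]}}

```text
clock: 9.1
position: [0.5917, -0.0257, 0.1708]
orientation: [2.252, 2.139, -0.011]
force: [-0.0, -0.3, -0.4]
grip_width: 0.0175
```

```bash
python3 st.py
```

```text
t 9.1 pos [591.7 -25.7 170.8] yaw 87.03 tilt [ 0.019  -0.0305] w 0.0175 F [-0.  -0.3 -0.4] T [-0.04 -0.07 -0.02]
knob bottom mm [591.2 -25.8 122. ] err to spindle [ 0.2 -0.5] vel 0.003
```

At 122 mm, below the shaft end at 124 mm, there is no contact force, so the shaft is entering the bore. Continuing gently.

>>> {"fn": "carry_out", "kwargs": {"commands": [{"x": 0,"y": 0,"z": -1,"turn": 0},{"x": 0,"y": 0,"z": -1,"turn": 0},{"x": 0,"y": 0,"z": -1,"turn": 0},{"x": 0,"y": 0,"z": -1,"turn": 0},{"x": 0,"y": 0,"z": 0,"turn": 0},{"x": 0,"y": 0,"z": 0,"turn": 0},{"x": 0,"y": 0,"z": 0,"turn": 0},{"x": 0,"y": 0,"z": 0,"turn": 0}]}}

```text
clock: 9.77
position: [0.592, -0.026, 0.1665]
orientation: [2.252, 2.139, -0.011]
force: [0.4, -0.9, -0.9]
grip_width: 0.0178
```

```bash
python3 st.py
```

```text
t 9.7667 pos [592.  -26.  166.5] yaw 87.03 tilt [ 0.0196 -0.031 ] w 0.0178 F [ 0.4 -0.9 -0.9] T [-0.02 -0.04 -0.02]
knob bottom mm [591.5 -26.1 117.8] err to spindle [-0.1 -0.2] vel 0.002
```

Centring is good. Now past the key's top at 117 mm, in small steps.

>>> {"fn": "carry_out", "kwargs": {"commands": [{"x": 0,"y": 0,"z": -1,"turn": 0},{"x": 0,"y": 0,"z": -1,"turn": 0},{"x": 0,"y": 0,"z": -1,"turn": 0},{"x": 0,"y": 0,"z": 0,"turn": 0},{"x": 0,"y": 0,"z": 0,"turn": 0},{"x": 0,"y": 0,"z": 0,"turn": 0},{"x": 0,"y": 0,"z": 0,"turn": 0},{"x": 0,"y": 0,"z": 0,"turn": 0}]}}

```text
clock: 10.43
position: [0.5921, -0.026, 0.1633]
orientation: [2.252, 2.139, -0.011]
force: [-0.1, -0.8, 0.1]
grip_width: 0.018
```

```bash
python3 st.py
```

```text
t 10.4333 pos [592.1 -26.  163.3] yaw 87.03 tilt [ 0.0197 -0.031 ] w 0.018 F [-0.1 -0.8  0.1] T [-0.1  -0.1  -0.03]
knob bottom mm [591.6 -26.1 114.5] err to spindle [-0.2 -0.2] vel 0.001
```

At 114.5 mm with almost no force, the key is in the keyway. Going further down.

>>> {"fn": "carry_out", "kwargs": {"commands": [{"x": 0,"y": 0,"z": -1,"turn": 0},{"x": 0,"y": 0,"z": -1,"turn": 0},{"x": 0,"y": 0,"z": -1,"turn": 0},{"x": 0,"y": 0,"z": -1,"turn": 0},{"x": 0,"y": 0,"z": -1,"turn": 0},{"x": 0,"y": 0,"z": 0,"turn": 0},{"x": 0,"y": 0,"z": 0,"turn": 0},{"x": 0,"y": 0,"z": 0,"turn": 0}]}}

```text
clock: 11.1
position: [0.5921, -0.026, 0.1577]
orientation: [2.252, 2.139, -0.011]
force: [-1.1, -0.2, -0.1]
grip_width: 0.0178
```

```bash
python3 st.py
```

```text
t 11.1 pos [592.1 -26.  157.7] yaw 87.03 tilt [ 0.0197 -0.031 ] w 0.0178 F [-1.1 -0.2 -0.1] T [-0.12 -0.05 -0.05]
knob bottom mm [591.6 -26.2 108.9] err to spindle [-0.2 -0.1] vel 0.001
```

Underside at 108.9 mm, about 1 mm above home. I'll release slightly so it settles under its own weight.

>>> {"fn": "carry_out", "kwargs": {"commands": [{"x": 0,"y": 0,"z": 0,"turn": 0},{"x": 0,"y": 0,"z": 0,"turn": 0},{"x": 0,"y": 0,"z": 0,"turn": 0},{"x": 0,"y": 0,"z": 0,"turn": 0},{"x": 0,"y": 0,"z": 0,"turn": 0},{"x": 0,"y": 0,"z": 0,"turn": 0},{"x": 0,"y": 0,"z": 0,"turn": 0},{"x": 0,"y": 0,"z": 0,"turn": 0}], "claw": -0.3}}

```text
clock: 11.77
position: [0.5924, -0.0258, 0.1582]
orientation: [2.252, 2.138, -0.01]
force: [0.7, -0.0, -0.1]
grip_width: 0.0325
```

```bash
python3 st.py;  python3 - <<'E'
from h import *
f=grab('wrist','w7.png');b=f['bgr'];cv2.imwrite('pics/w7c.png',cv2.resize(b[130:250,190:330],None,fx=5,fy=5,interpolation=cv2.INTER_CUBIC))
f=grab('scene','s7.png')
b=f['bgr'][150:250,200:330];cv2.imwrite('pics/s7c.png',cv2.resize(b,None,fx=5,fy=5,interpolation=cv2.INTER_CUBIC))
E
```

```text
t 11.7667 pos [592.4 -25.8 158.2] yaw 87.02 tilt [ 0.0205 -0.0306] w 0.0325 F [ 0.7 -0.  -0.1] T [-0.09 -0.08 -0.01]
knob bottom mm [591.9 -25.9 109.5] err to spindle [-0.5 -0.4] vel 0.002
```

View pics/w7c.png

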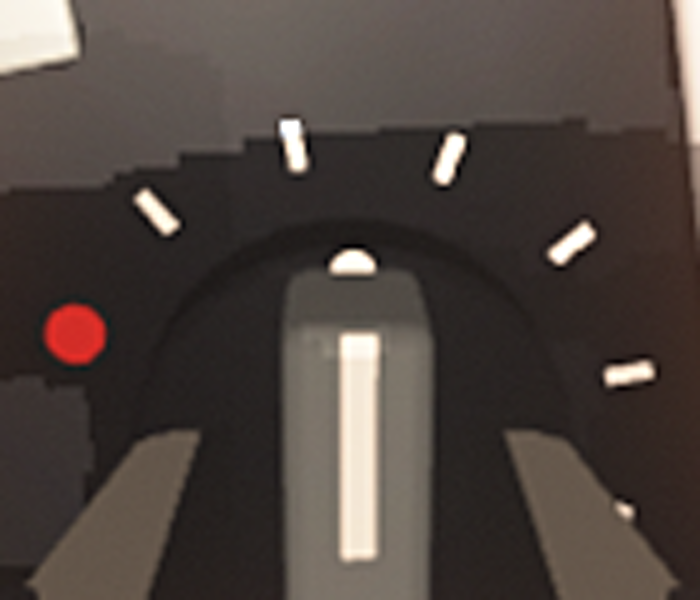

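View pics/s7c.png

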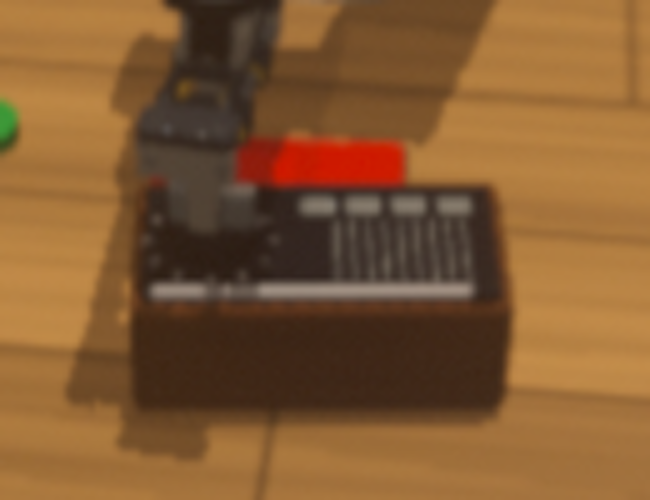

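The view shows the knob sunk into the dial, centred between the ticks and level, with its line along the key and the fingers clear on both sides. I'll regrip and turn counter-clockwise (+) about 70°.

>>> {"fn": "carry_out", "kwargs": {"commands": [{"x": -0.5,"y": 0,"z": -1,"turn": 0},{"x": 0,"y": 0,"z": 0,"turn": 0},{"x": 0,"y": 0,"z": 0,"turn": 0},{"x": 0,"y": 0,"z": 0,"turn": 0},{"x": 0,"y": 0,"z": 0,"turn": 0},{"x": 0,"y": 0,"z": 0,"turn": 0},{"x": 0,"y": 0,"z": 0,"turn": 0},{"x": 0,"y": 0,"z": 0,"turn": 0}], "claw": -1}}

```text
clock: 12.53
position: [0.5919, -0.0257, 0.1571]
orientation: [2.252, 2.138, -0.01]
force: [0.5, 0.3, 0.8]
grip_width: 0.0182
```

```bash
python3 st.py
```

```text
t 12.5333 pos [591.9 -25.7 157.1] yaw 87.03 tilt [ 0.0206 -0.0306] w 0.0182 F [0.5 0.3 0.8] T [-0.01 -0.08 -0.01]
knob bottom mm [591.5 -25.9 108.4] err to spindle [-0.1 -0.4] vel 0.001
```

>>> {"fn": "carry_out", "kwargs": {"commands": [{"x": 0,"y": 0,"z": 0,"turn": 3},{"x": 0,"y": 0,"z": 0,"turn": 3},{"x": 0,"y": -0.2,"z": 0,"turn": 3},{"x": 0,"y": 0,"z": 0,"turn": 3},{"x": 0,"y": -0.2,"z": 0,"turn": 3},{"x": 0,"y": 0,"z": 0,"turn": 3},{"x": 0,"y": 0,"z": 0,"turn": 3},{"x": 0,"y": 0,"z": 0,"turn": 0}]}}

```text
clock: 13.2
position: [0.5926, -0.0262, 0.1572]
orientation: [1.803, 2.526, 0.003]
force: [0.5, 0.7, 0.1]
grip_width: 0.0179
```

```bash
sed -i 's/^print(.knob/Ct=s["position"]+M@np.array([1.3,0,48.7])\/1e3;print("true-ish centre",(Ct*1e3).round(1),"want 593.0 -25.9")\n&/' st.py; python3 st.py
```

```text
t 13.2 pos [592.6 -26.2 157.2] yaw 108.96 tilt [ 0.0322 -0.0202] w 0.0179 F [0.5 0.7 0.1] T [-0.08 -0.12 -0.07]
true-ish centre [593.8 -26.  108.5] want 593.0 -25.9
knob bottom mm [592.4 -26.5 108.5] err to spindle [-1.   0.2] vel 0.067
```

>>> {"fn": "carry_out", "kwargs": {"commands": [{"x": -0.5,"y": 0,"z": 0,"turn": 3},{"x": -0.5,"y": 0,"z": 0,"turn": 3},{"x": 0,"y": -0.2,"z": 0,"turn": 3},{"x": 0,"y": 0,"z": 0,"turn": 3},{"x": 0,"y": -0.2,"z": 0,"turn": 3},{"x": 0,"y": 0,"z": 0,"turn": 3},{"x": 0,"y": 0,"z": 0,"turn": 3},{"x": 0,"y": 0,"z": 0,"turn": 0}]}}

```text
clock: 13.87
position: [0.5926, -0.0264, 0.1572]
orientation: [1.311, 2.813, 0.017]
force: [0.9, -0.8, 0.2]
grip_width: 0.0177
```

```bash
python3 st.py
```

```text
t 13.8667 pos [592.6 -26.4 157.2] yaw 130.02 tilt [ 0.039 -0.006] w 0.0177 F [ 0.9 -0.8  0.2] T [-0.08 -0.13 -0.05]
true-ish centre [593.6 -25.7 108.5] want 593.0 -25.9
knob bottom mm [592.5 -26.7 108.5] err to spindle [-1.1  0.4] vel 0.088
```

>>> {"fn": "carry_out", "kwargs": {"commands": [{"x": -0.5,"y": 0,"z": 0,"turn": 3},{"x": -0.5,"y": 0,"z": 0,"turn": 3},{"x": 0,"y": -0.2,"z": 0,"turn": 3},{"x": 0,"y": 0,"z": 0,"turn": 3},{"x": 0,"y": -0.2,"z": 0,"turn": 3},{"x": 0,"y": 0,"z": 0,"turn": 3},{"x": 0,"y": 0,"z": 0,"turn": 3},{"x": 0,"y": 0,"z": 0,"turn": 3}]}}

```text
clock: 14.53
position: [0.5925, -0.0265, 0.1572]
orientation: [0.713, 3.023, 0.031]
force: [0.1, -0.7, 0.9]
grip_width: 0.0178
```

```bash
python3 st.py
python3 - <<'E'
from h import *
f=grab('wrist','w8.png')
E
```

```text
t 14.5333 pos [592.5 -26.5 157.2] yaw 153.44 tilt [0.0396 0.0113] w 0.0178 F [ 0.1 -0.7  0.9] T [-0.01 -0.1  -0.09]
true-ish centre [593.3 -25.4 108.5] want 593.0 -25.9
knob bottom mm [592.6 -26.7 108.5] err to spindle [-1.2  0.4] vel 0.646
```

View pics/w8.png

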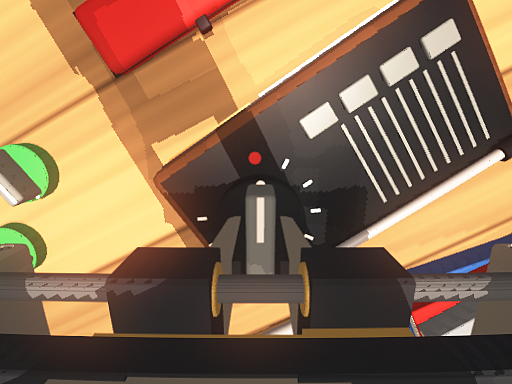

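The white line now points almost straight at the red dot (255,158). I'll go on slowly to feel the stop.

>>> {"fn": "carry_out", "kwargs": {"commands": [{"x": 0,"y": 0,"z": 0,"turn": 2},{"x": 0,"y": 0,"z": 0,"turn": 2},{"x": 0,"y": 0,"z": 0,"turn": 2},{"x": 0,"y": 0,"z": 0,"turn": 1},{"x": 0,"y": 0,"z": 0,"turn": 1},{"x": 0,"y": 0,"z": 0,"turn": 0},{"x": 0,"y": 0,"z": 0,"turn": 0},{"x": 0,"y": 0,"z": 0,"turn": 0}]}}

```text
clock: 15.25
position: [0.5926, -0.0266, 0.1572]
orientation: [0.519, 3.064, 0.035]
force: [0.4, -0.2, 0.5]
grip_width: 0.0179
```

```bash
python3 st.py
```

```text
t 15.25 pos [592.6 -26.6 157.2] yaw 160.74 tilt [0.0374 0.0163] w 0.0179 F [ 0.4 -0.2  0.5] T [-0.01 -0.18 -0.06]
true-ish centre [593.2 -25.4 108.5] want 593.0 -25.9
knob bottom mm [592.7 -26.8 108.5] err to spindle [-1.3  0.5] vel 0.017
```

>>> {"fn": "carry_out", "kwargs": {"commands": [{"x": 0,"y": 0,"z": 0,"turn": 1.5},{"x": 0,"y": 0,"z": 0,"turn": 1.5},{"x": 0,"y": 0,"z": 0,"turn": 1},{"x": 0,"y": 0,"z": 0,"turn": 1},{"x": 0,"y": 0,"z": 0,"turn": 0},{"x": 0,"y": 0,"z": 0,"turn": 0},{"x": 0,"y": 0,"z": 0,"turn": 0},{"x": 0,"y": 0,"z": 0,"turn": 0}]}}

```text
clock: 15.92
position: [0.5926, -0.0266, 0.1572]
orientation: [0.387, 3.084, 0.037]
force: [0.5, 0.3, 0.4]
grip_width: 0.0176
```

```bash
python3 st.py
```

```text
t 15.9167 pos [592.6 -26.6 157.2] yaw 165.67 tilt [0.0359 0.0194] w 0.0176 F [0.5 0.3 0.4] T [-0.03 -0.17 -0.08]
true-ish centre [593.1 -25.3 108.5] want 593.0 -25.9
knob bottom mm [592.7 -26.8 108.5] err to spindle [-1.3  0.5] vel 0.006
```

>>> {"fn": "carry_out", "kwargs": {"commands": [{"x": 0,"y": 0,"z": 0,"turn": 1.5},{"x": 0,"y": 0,"z": 0,"turn": 1.5},{"x": 0,"y": 0,"z": 0,"turn": 1},{"x": 0,"y": 0,"z": 0,"turn": 0},{"x": 0,"y": 0,"z": 0,"turn": 0},{"x": 0,"y": 0,"z": 0,"turn": 0},{"x": 0,"y": 0,"z": 0,"turn": 0},{"x": 0,"y": 0,"z": 0,"turn": 0}]}}

```text
clock: 16.58
position: [0.5927, -0.0265, 0.1572]
orientation: [0.283, 3.096, 0.04]
force: [0.3, 0.4, -0.3]
grip_width: 0.0175
```

```bash
python3 st.py
python3 - <<'E'
from h import *
f=grab('wrist','w9.png');b=f['bgr'];cv2.imwrite('pics/w9c.png',cv2.resize(b[130:250,190:330],None,fx=5,fy=5,interpolation=cv2.INTER_CUBIC))
E
```

```text
t 16.5833 pos [592.7 -26.5 157.2] yaw 169.54 tilt [0.0349 0.0224] w 0.0175 F [ 0.3  0.4 -0.3] T [ 0.   -0.18 -0.32]
true-ish centre [593.2 -25.2 108.5] want 593.0 -25.9
knob bottom mm [592.9 -26.7 108.5] err to spindle [-1.5  0.4] vel 0.005
```

View pics/w9c.png

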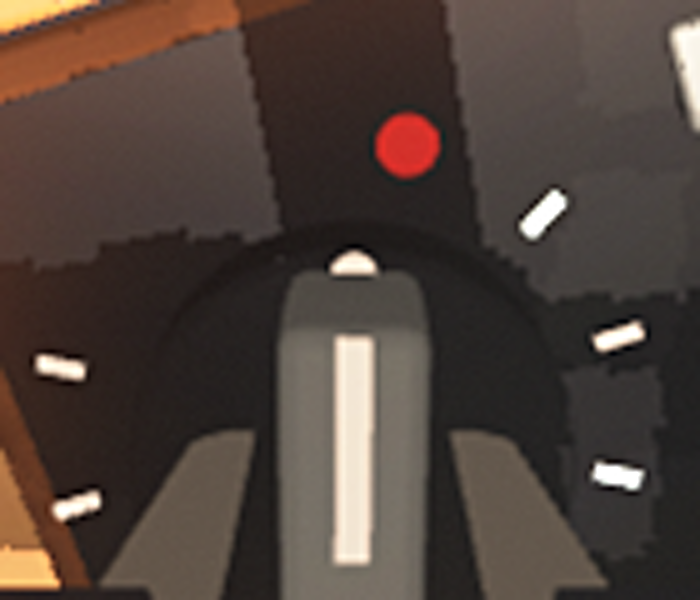

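The moment jumped to 0.32 N m, so the stop is felt; the knob leads the key by about its rotary play. I'll back off a few degrees to relieve it without dragging the key, then release.

>>> {"fn": "carry_out", "kwargs": {"commands": [{"x": 0,"y": 0,"z": 0,"turn": -2},{"x": 0,"y": 0,"z": 0,"turn": -2},{"x": 0,"y": 0,"z": 0,"turn": -1},{"x": 0,"y": 0,"z": 0,"turn": 0},{"x": 0,"y": 0,"z": 0,"turn": 0},{"x": 0,"y": 0,"z": 0,"turn": 0},{"x": 0,"y": 0,"z": 0,"turn": 0},{"x": 0,"y": 0,"z": 0,"turn": 0}]}}

```text
clock: 17.3
position: [0.593, -0.0267, 0.1572]
orientation: [0.416, 3.079, 0.036]
force: [0.8, -0.6, 0.4]
grip_width: 0.0177
```

```bash
python3 st.py
```

```text
t 17.3 pos [593.  -26.7 157.2] yaw 164.59 tilt [0.0372 0.0181] w 0.0177 F [ 0.8 -0.6  0.4] T [-0.03 -0.18  0.04]
true-ish centre [593.5 -25.5 108.5] want 593.0 -25.9
knob bottom mm [593.1 -26.9 108.5] err to spindle [-1.7  0.6] vel 0.007
```

>>> {"fn": "carry_out", "kwargs": {"commands": [{"x": 0,"y": 0,"z": 0,"turn": 0},{"x": 0,"y": 0,"z": 0,"turn": 0},{"x": 0,"y": 0,"z": 0,"turn": 0},{"x": 0,"y": 0,"z": 0,"turn": 0},{"x": 0,"y": 0,"z": 0,"turn": 0},{"x": 0,"y": 0,"z": 0,"turn": 0},{"x": 0,"y": 0,"z": 5,"turn": 0},{"x": 0,"y": 0,"z": 5,"turn": 0}], "claw": -0.1}}

```text
clock: 17.97
position: [0.5919, -0.0265, 0.1667]
orientation: [0.415, 3.082, 0.036]
force: [-0.4, -0.2, 0.6]
grip_width: 0.0412
```

>>> {"fn": "carry_out", "kwargs": {"commands": [{"x": 0,"y": 0,"z": 10,"turn": 0},{"x": 0,"y": 0,"z": 10,"turn": 0},{"x": 0,"y": 0,"z": 12,"turn": 0},{"x": 0,"y": 0,"z": 12,"turn": 0},{"x": 0,"y": 0,"z": 12,"turn": 0},{"x": 0,"y": 0,"z": 12,"turn": 0},{"x": 0,"y": 0,"z": 0,"turn": 0},{"x": 0,"y": 0,"z": 0,"turn": 0}]}}

```text
clock: 18.63
position: [0.5933, -0.0266, 0.2466]
orientation: [0.414, 3.075, 0.037]
force: [0.6, -0.1, -0.3]
grip_width: 0.0412
```

```bash
python3 st.py
python3 - <<'E'
from h import *
f=grab('wrist','w10.png');b=f['bgr'];cv2.imwrite('pics/w10c.png',cv2.resize(b[110:260,180:340],None,fx=4,fy=4,interpolation=cv2.INTER_CUBIC))
f=grab('top','t10.png');f=grab('scene','s10.png')
E
```

```text
t 18.6333 pos [593.3 -26.6 246.6] yaw 164.64 tilt [0.0411 0.0182] w 0.0412 F [ 0.6 -0.1 -0.3] T [ 0.02 -0.12 -0.05]
true-ish centre [594.1 -25.4 197.9] want 593.0 -25.9
knob bottom mm [593.7 -26.8 197.8] err to spindle [-2.3  0.5] vel 0.027
```

View pics/w10c.png

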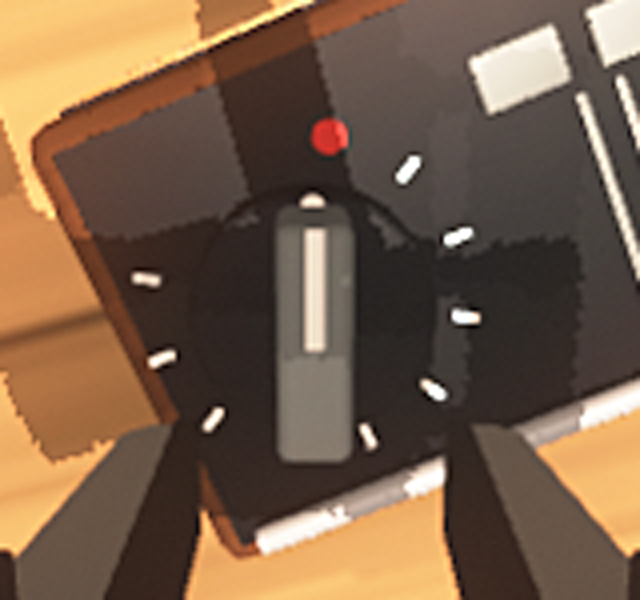

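View pics/t10.png

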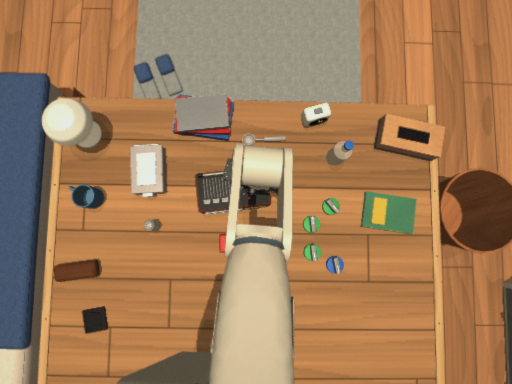

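View pics/s10.png

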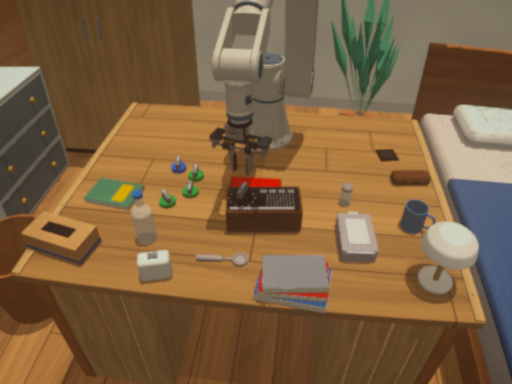

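The released knob sits upright on the spindle, its line within a few degrees of the red dot (wrist crop (330,137)). All bystanders look unmoved in the top and scene views. A last numeric check of angle and seating:

```bash
python3 - <<'E'
from spin import *
s,M=pose();f=grab('wrist');o=np.array([180,110])
q=lambda a:np.array(a)/4+o-.5
T=plane(f,q([(330,137),(408,169),(458,237),(466,317),(433,390),(369,436),(213,419),(162,358),(146,279)]),.105)
c,r=fit(T);d=T[0,:2]-c
print('dial',c,r,'dot yaw',np.degrees(np.arctan2(d[1],d[0])))
for z in(.154,.163):
    B=plane(f,q([(277,228),(351,228),(353,461),(277,461)]),z);v=B[0]+B[1]-B[2]-B[3]
    print(z,'bar ctr',B.mean(0),'len',np.linalg.norm(v)/2,'w',np.linalg.norm(B[0]-B[1]),'yaw',np.degrees(np.arctan2(v[1],v[0])))
E
python3 - <<'E'
import cv2,numpy as np
for n in('top','scene'):
    a=cv2.imread(f'pics/{n}0.png').astype(int);b=cv2.imread(f'pics/{n}10.png' if 0 else f'pics/{n[0]}10.png').astype(int)
    d=(np.abs(a-b).max(2)>50).astype(np.uint8);k,_,st,ct=cv2.connectedComponentsWithStats(d)
    print(n,[(x[:5].tolist()) for x in st[1:] if x[4]>12])
E
```

```text
dial [ 0.59034218 -0.02643517] 0.04380039127043469 dot yaw 156.88884171563768
0.154 bar ctr [ 0.58975063 -0.0254063   0.154     ] len 0.05543785264461578 w 0.016317511747332022 yaw 164.78726989595407
0.163 bar ctr [ 0.5870358 -0.0248415  0.163    ] len 0.053295018394944764 w 0.015686792457648435 yaw 164.7872698959541
top [[117, 144, 322, 240, 24707], [332, 228, 19, 17, 227], [419, 318, 93, 66, 3826], [212, 372, 14, 12, 63], [222, 377, 15, 7, 65]]
scene [[97, 0, 25, 16, 137], [221, 0, 47, 67, 1070], [214, 6, 20, 53, 309], [104, 18, 9, 13, 71], [268, 20, 9, 23, 58], [277, 46, 10, 25, 59], [108, 60, 16, 6, 38], [264, 65, 11, 3, 19], [97, 73, 14, 7, 34], [121, 75, 19, 9, 56], [100, 82, 6, 3, 16], [261, 87, 19, 13, 163], [283, 95, 5, 10, 24], [211, 96, 60, 60, 1365], [265, 104, 14, 5, 34], [209, 131, 94, 90, 1569], [107, 134, 120, 32, 1686], [158, 174, 16, 15, 186], [238, 192, 9, 9, 56], [208, 222, 16, 7, 69]]
```

```bash
python3 -c "
from plant import manip
print(manip.finish_job())"
```

```text
the job is handed in; nothing more can be done
None
```

I put the black knob back on its spindle, turned the radio down to the off stop and let go. I handed the job in at about 19 s of the 51 s allowed; no verdict is reported.

- **Fitting the knob:** I measured the key's angle before lowering, so the knob went down with almost no force on the tool and no hunting turn was needed. The spindle was still at about 1.23 rad at that point. I released the knob about 1 mm above home to let it settle, then gripped it again.
- **Turning down:** I turned it counter-clockwise until the moment jumped to 0.32 N m, which I took as the stop. I then backed off 5° to relieve it, released and lifted clear.
- **Knob at home:** its apparent size fits the home height rather than 9 mm higher on the key. Its centre measured about 1 mm from the dial centre.
- **Other things:** comparing pictures from before and after, I saw no shift in any of the other things. The arm hides most of the pen case in the last top view, but the scene view shows it in place.

Some checks did not come out clean:

- **Line past the dot:** the white line rests about 8° (0.14 rad) counter-clockwise past the dot, because the knob led the key by its rotary play. I could not see the key itself after fitting, so "at the stop" rests on the felt moment.
- **Tool tilt:** the tool tilted about 2° during the fast moves. The released knob looked upright, but I did not measure its tilt.
- **Camera bias:** the wrist camera had about 1.5 mm of sideways bias. I allowed for it by locating the knob and spindle with the same camera.

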